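# Thread the red test-lead hanger onto the bench rail

### The job

The red double-hook hanger belongs on the aluminium rail on the desk. Carry it to the rail's open end, feed its flat foot in under the lips, slide it along until it stands centred on the green band, and let it go. Leave the blue hanger standing where it is.

Things in the scene. Friction and masses are not known exactly. Their poses are not given: they have to be found in the camera images.
- red_hanger: Hanger to move, loose, 150 g, 80 mm tall, yaw within 30 deg. Origin: centre of the foot's underside, z up. Steel foot plate 52 (x) by 40 (y) by 8 mm thick; neck 12 by 30 mm up to 26 mm; red grip block 24 (x) by 20 (y) mm from 26 to 80 mm height: grip its y faces at about 62 mm. Red arms 6 mm thick at 34 mm height to +x and -x, 55 mm long, ends turned up to 53 mm. Half turn: the same.
- blue_hanger: Hanger of the same shape and size as the red one, with blue grip block and arms, standing upright nearby; to be left alone. Origin: centre of the underside of its foot, z up.
- rail: Fixed C-rail along its y (leftward, yaw to 15 deg). Origin: desk level, under the middle of the mouth. Floor 44 mm up, 66 mm wide; 14 mm clear under lips 3 mm thick, slot between them 28 mm wide, open upward. Lips from y = 0 (mouth) to 200 mm (black cap). Apron without lips y = -50 to 0, its 14 mm cheeks flaring to 80 mm. Hanger enters y along rail y: foot under lips, neck in slot.
- green_band: Green band painted across the rail's lips and sides, 30 mm wide along the rail, its middle 90 to 150 mm in from the mouth. Origin: its middle, on the rail's centre line, at the height of the channel floor; axes as the rail's.

How it is judged:
On the way:
1. the red hanger's foot is in the rail's open end, down in the channel within 60 mm of the mouth (y of red_hanger in the frame of rail between 0 and 0.06 m and x of red_hanger in the frame of rail between -0.014 and 0.014 m and z of red_hanger in the frame of rail between 0.038 and 0.055 m), for 0.05 s.
At the end, for the whole second after the job is handed in: The red hanger stands upright (within 10 degrees) and still in the rail, its foot on the channel floor under the lips and its middle within 15 mm of the middle of the green band along the rail (y of red_hanger in the frame of green_band between -0.015 and 0.015 m and x of red_hanger in the frame of rail between -0.014 and 0.014 m and z of red_hanger in the frame of rail between 0.038 and 0.05 m and angle between red_hanger's own z axis and vertical below 0.17 rad and linear speed of red_hanger below 0.02 m/s); the robot touches nothing.
It fails at once if the blue hanger is moved by more than 30 mm or knocked over (distance of blue_hanger from where it was at the start of the episode above 0.03 m or angle between blue_hanger's own z axis and vertical above 0.5 rad).
It also fails if it takes over 40 s, if anything falls off the work surface, if the arm or the gripper's body presses on something with over 40 N, if the wrist force passes 120 N, or if a joint passes its speed limit or range.

### The arm

A 7-joint arm with a two-finger parallel gripper is mounted at the origin on a cart in front of the work surface, level with it; the furniture and walls round the work are solid. World frame = base frame: x ahead of the robot, y to its left, z up, the work surface at z = 0. Lengths are in m, angles in rad, forces in N, time in s.
With the tool pointing down it reaches from about 0.425 to 0.925 m from the base axis. Payload 6.8 kg.
Tool frame: the origin (TCP) lies between the finger pads; the fingertips stand 14 mm ahead of it and the grasp point (between the pads) lies 5 mm behind it; z points along the fingers, y is the line along which they close (so a half turn about z gives the same grasp; the last joint's range is limited). The gripper opens to 85 mm and grips with 20 to 120 N. Pads are 22 mm wide; open, the fingers measure 114 mm over their backs; the gripper's body (76 mm by 85 mm) begins 54 mm behind the grasp point. The pads swing forward as they close: fully open they stand 13 mm farther back than shut.
Start: joints at [-1.381, 0.477, 0.022, 1.555, -0.011, 1.109, -0.083], TCP at [0.198, 0.645, 0.245] pointing down, gripper open.
Joint ranges: [-2.96, 2.96], [-0.34, 2.1], [-1.41, 1.46], [0.24, 2.44], [-1.37, 4.51], [0.17, 1.92], [-2.96, 2.96]. Speed limits (rad/s): [2.39, 2.39, 3.14, 3.14, 3.14, 3.14, 3.14].

### API

Orientations are given as a rotation vector (axis times angle).
In Python, from bench import r, eyes, ticket gives the robot as it stands. The module is installed in compiled form; this text tells all that it offers.
- The arm moves only by the tool arm_command, never from a script. Its argument "plan" is text: rows parted by semicolons, each of 4 numbers parted by spaces: the shift along the tool's x, y, z in m, then the turn about the tool's z in degrees. In form: tx ty tz yaw; .... A call has 1 to 20 rows; each row shifts and turns the commanded pose from where the row before left it, along the tool's axes as they then stand; what a row does not reach is not made up. A row lasts 1/8 s, in which the tool goes at most 62.5 mm and 10.7 degrees, less where a joint would pass 70% of its speed; a pose out of reach is approached as far as the arm can. A call is refused whole if a number of a shift passes 0.0625 or a number of a turn 10.7, either way. A call with a gripper value outside its range is refused whole. "hand" is the closure, from -1 (fully open) to 1 (shut), set as the call begins (left out, the last holds). The fingers move at their own pace and stop on an object; "grip_force" is the grip in N (left out, the last holds). Time passes only in rows, so rows that do not move let the fingers close. It gives the time, the measured TCP pose, the force, the opening and the grip force at its end, in the units of the state.
- r.get_obs(): the state, without advancing time (a new reading comes with each control period).
- eyes.grab_frame(name): name is "scene" or "top" or "wrist"; returns (picture, depth): 420x560x3 uint8, red, green, blue; 420x560 float32, m along the optical axis (not along the pixel's ray), 0 where there is no reading.
- eyes.calibration(name): a dict with "fov_y" (degrees; the focal length in pixels is half the picture's height over the tangent of half this angle, whatever the lens; pixels are square), "cx", "cy" (the principal point, pixels), "k1" (the pictures are not rectified: a ray, as slopes to the right and down, at radius r is drawn at 1 + k1 r^2 times it, then the intrinsics apply), "origin" and "attitude" of the camera in the world; the wrist camera has in their place "tool_from_camera" (4x4, takes a point from camera to tool coordinates, whose origin is the TCP and whose axes are the flange's). Camera axes: x right, y up, looking along -z (the intrinsics and any distortion apply to the point x, -y, -z); pixel columns grow to the right and rows downward; lengths in m; the calibration is good to about 2 mm. A picture is of the moment at which its call begins: read the wrist's pose just before it. calibration takes no time and is no camera call.
- ticket.hand_in(): hands the job in; it is judged then, once.
The state is a dict: "clock": time; "joints": joint angles; "qvel": joint speeds; "tau": joint torques, N m; "tcp_pos": TCP position; "orientation": TCP orientation; "contact_force": force on the tool from outside, world axes, zero at the start; "moment": the same for the moment, N m; "grip_width": finger opening in m; "gripper_force": force on a finger pad.
Only numpy, scipy, OpenCV 4.12 (cv2) and the standard library are available. Lean on these libraries where they do the work, as an engineer would, in place of code of your own. Each camera call takes 0.05 s, during which the arm holds its last target. There are 200 camera calls.

## Working session

There is one attempt and no reset: what is moved stays moved. The work goes in short steps, Python scripts to look and compute and a tool call to move; the robot and the scene stay as the last step left them, time stands still between calls to the robot, and variables do not carry over. Pictures are saved under pics/ and viewed, at most 10 in all, crops included, and the job is handed in when it is done.

Besides the shell and the picture viewer there is one more tool, called after ">>>" by a JSON object that holds its "api" and its "payload", one argument or row to a line. arm_command: Moves the arm, as the interface text tells. Its arguments: {"type":"object","properties":{"plan":{"type":"string"},"hand":{"type":"number"},"grip_force":{"type":"number"}},"required":["plan"]}

```bash
mkdir -p pics
cat > h.py <<'E'
import numpy as np, cv2
from scipy.spatial.transform import Rotation as R
from bench import r, eyes, ticket
def cam(n):
    c=eyes.calibration(n); f=210/np.tan(np.radians(c['fov_y'])/2)
    if n=='wrist':
        o=r.get_obs(); T=np.eye(4); T[:3,:3]=R.from_rotvec(o['orientation']).as_matrix(); T[:3,3]=o['tcp_pos']
        M=T@np.array(c['tool_from_camera'])
    else:
        a=np.array(c['attitude']); M=np.eye(4); M[:3,:3]=a if a.shape==(3,3) else R.from_rotvec(a).as_matrix(); M[:3,3]=c['origin']
    return f,c['cx'],c['cy'],c['k1'],M
def rays(C,uv):
    f,cx,cy,k1,M=C; uv=np.asarray(uv,float).reshape(-1,1,2)
    p=cv2.undistortPoints(uv,np.array([[f,0,cx],[0,f,cy],[0,0,1]]),np.array([k1,0,0,0]))[:,0]
    return np.c_[p[:,0],-p[:,1],-np.ones(len(p))]@M[:3,:3].T, M[:3,3]
def onplane(C,uv,z):
    d,o=rays(C,uv); return o+d*((z-o[2])/d[:,2])[:,None]
def bydepth(C,uv,dep):
    d,o=rays(C,uv); return o+d*np.asarray(dep)[:,None]
def shot(n,save=None):
    C=cam(n); p,d=eyes.grab_frame(n)
    if save: cv2.imwrite('pics/'+save,p[:,:,::-1])
    return C,p,d
def mask(p,col):
    h=cv2.cvtColor(p,cv2.COLOR_RGB2HSV); H,S,V=[h[...,i].astype(int) for i in range(3)]
    ok=(S>110)&(V>50)
    return ok&{'red':(H<10)|(H>170),'green':(H>40)&(H<85),'blue':(H>95)&(H<130)}[col]
E
python3 - <<'E'
from h import *
for n in('scene','top','wrist'):
    print(n,eyes.calibration(n)); C,p,d=shot(n,n+'1.png'); print((d>0).mean())
    for c in('red','green','blue'):
        m=mask(p,c)&(d>0); v,u=np.nonzero(m)
        if len(u)<20: continue
        P=bydepth(C,np.c_[u,v],d[m]); print(c,len(u),u.mean(),v.mean(),np.percentile(P,[2,50,98],axis=0).round(3).tolist())
print(r.get_obs())
E
```

```text
scene {'fov_y': 53.42401268933762, 'cx': 278.2434238996893, 'cy': 206.75945115958362, 'k1': 0.029953294141180444, 'origin': array([0.0866365 , 0.53447036, 0.49940763]), 'attitude': array([ 0.44134283, -1.24576598, -2.24186793])}
0.9959141156462585
red 682 312.2903225806452 203.3284457478006 [[0.358, -0.277, -0.0], [0.483, -0.26, 0.033], [0.731, 0.21, 0.08]]
green 4746 52.52402022756005 348.61441213653603 [[0.384, 0.13, 0.01], [0.509, 0.44, 0.106], [0.615, 0.491, 0.107]]
blue 1264 157.06962025316454 253.36787974683546 [[0.431, -0.222, 0.019], [0.446, -0.061, 0.094], [1.053, 0.478, 0.165]]
top {'fov_y': 52.48089311671695, 'cx': 278.0878227494734, 'cy': 217.8222318014452, 'k1': -0.1184276003911764, 'origin': array([ 0.36739031, -0.02093815,  0.93601025]), 'attitude': array([ 0.13404693, -0.14887516, -1.54427768])}
0.9960501700680272
red 727 338.2063273727648 197.95460797799174 [[0.36, -0.28, -0.001], [0.632, -0.194, 0.011], [0.91, 0.46, 0.081]]
green 2880 62.42951388888889 209.30625 [[0.382, 0.11, 0.008], [0.525, 0.453, 0.104], [0.615, 0.514, 0.108]]
blue 7339 67.51996184766317 104.7916
[... 824 characters left out ...]
ray([-1.38109073,  0.47760687,  0.02234626,  1.55617192, -0.0115397 ,
        1.10928572, -0.08310622]), 'qvel': array([ 3.55331662e-04,  4.63053074e-05, -7.52794587e-04, -4.92555354e-03,
        7.43967012e-04, -3.95535643e-04,  1.04276090e-03]), 'tau': array([ 2.32486163e-03, -5.96932340e+01,  1.60980854e+00, -2.81493151e+01,
        1.25655276e-02,  6.50349204e-03,  1.65111679e-06]), 'tcp_pos': array([0.19793146, 0.64489942, 0.24457341]), 'orientation': array([-4.66052045e-01, -3.10668607e+00,  2.10024087e-03]), 'contact_force': array([ 0.16508131, -0.06293143, -0.62280687]), 'moment': array([ 0.01514819, -0.04991003, -0.03313719]), 'gripper_force': 0.0, 'grip_width': 0.08554219009262273}
```

View pics/top1.png

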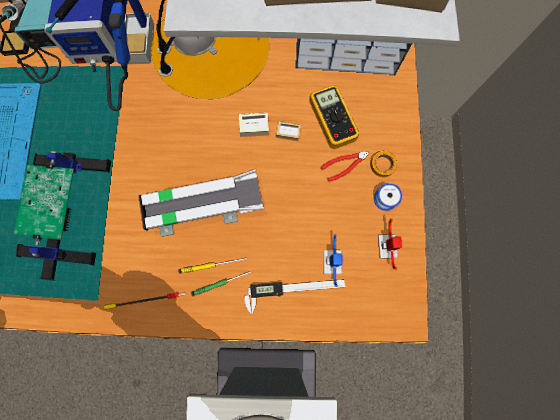

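View pics/scene1.png

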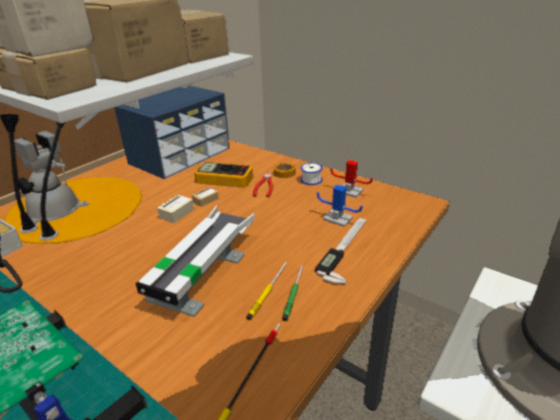

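The top view shows the red hanger at (394,243) with its arms up and down the picture. The blue hanger is at (336,260). The rail runs from its cap at (143,212) past the green band at (166,205) to the apron's open end at (262,190). The scene view agrees with this, and the space above the rail is clear.

Run:
```python
from h import *
def line(P): 
    c=P.mean(0); w=np.linalg.svd(P-c)[2][0]; return c,np.degrees(np.arctan2(w[1],w[0]))
for n in('top','scene'):
    C,p,d=shot(n); print(n)
    vv,uu=np.mgrid[0:420,0:560]; W=bydepth(C,np.c_[uu.ravel(),vv.ravel()],d.ravel()).reshape(420,560,3)
    boxes={'top':{'red':(375,210,415,275),'blue':(320,228,350,285)},'scene':{'red':(325,150,380,200),'blue':(315,178,370,228)}}[n]
    for c,(a,b,e,f) in boxes.items():
        m=mask(p,c); k=np.zeros_like(m); k[b:f,a:e]=1; m&=k
        P=W[m]; t=P[P[:,2]>.075]; a2=P[P[:,2]<.058]
        print(c,len(P),'top',len(t),t[:,:2].mean(0).round(4),np.ptp(t[:,:2],axis=0).round(3),'zmax',P[:,2].max().round(3),'arms',len(a2),line(a2[:,:2]),'extent',np.ptp(a2[:,:2],axis=0))
    # rail
    g=mask(p,'green')&(W[...,0]>.3)&(abs(W[...,2]-.061)<.006)&(W[...,1]<.3)&(W[...,1]>.05)
    h=cv2.cvtColor(p,cv2.COLOR_RGB2HSV); w=(h[...,1]<60)&(h[...,2]>150)
    lip=(w|g)&(abs(W[...,2]-.061)<.006)&(W[...,0]>.35)&(W[...,0]<.6)&(W[...,1]>-.15)&(W[...,1]<.3)
    nl,L=cv2.connectedComponents(lip.astype(np.uint8))
    for i in range(1,nl):
        P=W[L==i]
        if len(P)<40: continue
        c,an=line(P[:,:2]); uv=np.array([[np.cos(np.radians(an)),np.sin(np.radians(an))]]).T
        s=P[:,:2]@uv; print('lip',len(P),P.mean(0).round(4),an,P[s[:,0].argmin()].round(4),P[s[:,0].argmax()].round(4))
    nl,L=cv2.connectedComponents(g.astype(np.uint8))
    for i in range(1,nl):
        P=W[L==i]
        if len(P)>10: print('green',len(P),P.mean(0).round(4))
```

```text
top
red 278 top 97 [ 0.4793 -0.2715] [0.021 0.019] zmax 0.083 arms 147 (array([ 0.48019531, -0.27030059]), np.float64(-176.53951636409053)) extent [0.13589516 0.04411944]
blue 209 top 106 [ 0.4424 -0.1475] [0.023 0.019] zmax 0.082 arms 82 (array([ 0.44569842, -0.14757151]), np.float64(179.96476480010074)) extent [0.10216805 0.01810667]
lip 785 [0.5794 0.1744 0.0604] -78.40652585650669 [0.5683 0.2657 0.0588] [0.5984 0.0676 0.0596]
lip 1002 [0.5334 0.153  0.0603] -77.45571990474689 [0.5124 0.2526 0.0586] [0.5473 0.0382 0.0581]
green 130 [0.5714 0.2132 0.0612]
green 148 [0.5222 0.2019 0.0611]
scene
red 355 top 59 [ 0.4533 -0.2131] [0.406 0.815] zmax 0.499 arms 220 (array([ 0.48220923, -0.2675813 ]), np.float64(133.68063743736292)) extent [0.39419284 0.55756915]
blue 313 top 64 [ 0.4366 -0.133 ] [0.366 0.69 ] zmax 0.499 arms 164 (array([ 0.44235342, -0.14085075]), np.float64(-178.6200676027059)) extent [0.10341904 0.0141424 ]
lip 1077 [0.5312 0.163  0.0614] 101.86320552712206 [0.551  0.0083 0.055 ] [0.5144 0.2546 0.0607]
lip 815 [0.5776 0.1859 0.0617] 101.23621728508807 [0.5964 0.0683 0.0613] [0.5549 0.2638 0.061 ]
green 132 [0.5719 0.2155 0.0627]
green 198 [0.521  0.2036 0.0616]
```

>>> {"api": "arm_command", "payload": {
  "plan": "0 0 0 -9.6; 0 0 0 -9.6; 0 0 0 -9.6; -0.018 -0.0435 0.0015 0; -0.018 -0.0435 0.0015 0; -0.018 -0.0435 0.0015 0; -0.018 -0.0435 0.0015 0; -0.018 -0.0435 0.0015 0; -0.018 -0.0435 0.0015 0; -0.018 -0.0435 0.0015 0; -0.018 -0.0435 0.0015 0; -0.018 -0.0435 0.0015 0; -0.018 -0.0435 0.0015 0; -0.018 -0.0435 0.0015 0; -0.018 -0.0435 0.0015 0; -0.018 -0.0435 0.0015 0; -0.018 -0.0435 0.0015 0; 0 0 0 0",
  "hand": -1
}}

```text
clock: 2.5
tcp_pos: [0.5703, 0.0956, 0.2242]
orientation: [-0.31, 3.126, -0.003]
contact_force: [-0.7, -0.1, -0.1]
grip_width: 0.0855
gripper_force: 0.0
```

Run:
```python
from h import *
print(R.from_rotvec(r.get_obs()['orientation']).as_matrix().round(3), r.get_obs()['joints'].round(2))
C,p,d=shot('wrist','w2.png'); np.savez('w2.npz',p=p,d=d,M=C[4])
```

```text
[[-0.981 -0.196  0.001]
 [-0.196  0.981 -0.002]
 [-0.    -0.002 -1.   ]] [-0.42  0.34  0.18  1.83 -0.07  0.98  1.56]
```

View pics/w2.png

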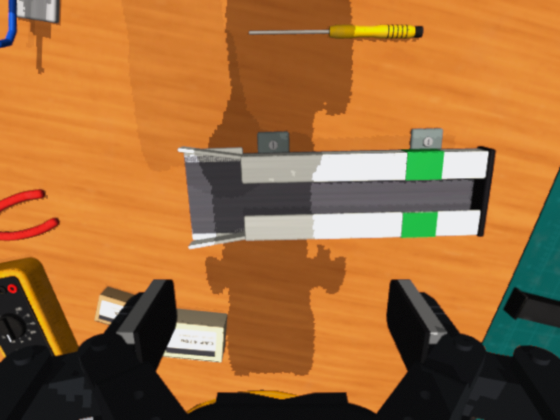

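The wrist view shows both lips. They start at about column 243 and the apron is to the left of that. The green band spans columns 405–443, and the cap is at column 490.

Run:
```python
from h import *
z=np.load('w2.npz'); C=cam('wrist'); p=z['p']
h=cv2.cvtColor(p,cv2.COLOR_RGB2HSV); g=mask(p,'green')
w=((h[...,1]<70)&(h[...,2]>135))|g
res=[]
for a,b in((146,188),(205,246)):
    k=np.zeros_like(w); k[a:b,247:482]=1
    cols=range(255,475,4); E=[]
    for c in cols:
        rr=np.nonzero((w&k)[:,c])[0]
        if len(rr): E.append((c,rr.min()-.5,rr.max()+.5))
    E=np.array(E)
    for j in(1,2):
        P=onplane(C,E[:,[0,j]],.061)[:,:2]; f=np.polyfit(P[:,1],P[:,0],1)
        f=np.polyfit(*(lambda q:(q[:,1],q[:,0]))(P[abs(P[:,0]-np.polyval(f,P[:,1]))<.002]),1)
        print('edge',np.degrees(np.arctan(-f[0])),np.polyval(f,[.05,.15,.25]).round(4)); res.append(f)
    gg=g.copy(); gg[:a]=0; gg[b:]=0; gg[:,:390]=0; gg[:,460:]=0; v,u=np.nonzero(gg)
    P=onplane(C,np.c_[u,v],.061); print('green',P.mean(0),len(u), u.min(),u.max())
    mid=(a+b)//2
    print('row',mid,h[mid,228:262,2].tolist())
    print('mouth pts',onplane(C,[(242.5,mid)],.061))
```

```text
edge 13.666599495821995 [0.5471 0.5228 0.4985]
edge 12.678034654270785 [0.5684 0.5459 0.5234]
green [0.5206199  0.20591898 0.061     ] 1117 404 443
row 167 [54, 54, 55, 55, 55, 55, 54, 55, 55, 55, 55, 58, 78, 127, 172, 183, 184, 184, 184, 183, 184, 184, 183, 183, 183, 183, 183, 183, 183, 182, 182, 182, 182, 181]
mouth pts [[0.55240837 0.0632505  0.061     ]]
edge 13.14530116222553 [0.5977 0.5744 0.551 ]
edge 12.88285566242171 [0.62   0.5972 0.5743]
green [0.57070452 0.21769206 0.061     ] 849 401 436
row 225 [63, 63, 63, 62, 63, 62, 62, 62, 62, 62, 62, 62, 61, 62, 62, 71, 119, 180, 203, 206, 206, 206, 206, 206, 206, 206, 206, 206, 205, 205, 205, 205, 205, 205]
mouth pts [[0.60104598 0.07160584 0.061     ]]
```

>>> {"api": "arm_command", "payload": {
  "plan": "0.02 -0.0428 0 0; 0.02 -0.0428 0 0; 0.02 -0.0428 0 0; 0.02 -0.0428 0 0; 0.02 -0.0428 0 0; 0.02 -0.0428 0 0; 0.02 -0.0428 0 0; 0.02 -0.0428 0 0; 0 0 0 8; 0 0 0 0"
}}

```text
clock: 3.8
tcp_pos: [0.482, -0.2662, 0.2242]
orientation: [-0.106, 3.14, 0.001]
contact_force: [-0.5, 1.1, -0.5]
grip_width: 0.0858
gripper_force: 0.0
```

Run:
```python
from h import *
o=r.get_obs(); print(o['clock'],o['tcp_pos'],R.from_rotvec(o['orientation']).as_matrix().round(3).tolist(),o['joints'].round(2))
C,p,d=shot('wrist','w3.png')
m=mask(p,'red')&(d>0); v,u=np.nonzero(m); W=bydepth(C,np.c_[u,v],d[m])
k=np.hypot(W[:,0]-.479,W[:,1]+.271)<.09; W=W[k]
t=W[W[:,2]>.074]; a=W[(W[:,2]>.025)&(W[:,2]<.06)]
print(len(t),t.mean(0),np.ptp(t,axis=0)); print(cv2.minAreaRect((t[:,:2]*1000).astype(np.float32)))
# arm line from ends
c=a[:,:2].mean(0); w=np.linalg.svd(a[:,:2]-c)[2][0]; s=(a[:,:2]-c)@w
e1,e2=a[s<s.min()+.02,:2].mean(0),a[s>s.max()-.02,:2].mean(0)
print(len(a),np.ptp(s),e1,e2,(e1+e2)/2,np.degrees(np.arctan2(*(e2-e1)[::-1])))
```

```text
3.8 [ 0.48195749 -0.26622029  0.2241981 ] [[-0.998, -0.068, -0.0], [-0.068, 0.998, 0.001], [-0.0, 0.001, -1.0]] [ 0.09  0.3   0.37  1.9  -0.13  0.96  2.16]
775 [ 0.48009994 -0.26920218  0.08548133] [0.02361358 0.06859191 0.21425387]
((479.41766357421875, -246.50128173828125), (23.394840240478516, 68.05033111572266), 2.1453285217285156)
668 0.10733381876046993 [ 0.43679798 -0.27365551] [ 0.52495993 -0.26744724] [ 0.48087895 -0.27055138] 4.0280597391374355
```

View pics/w3.png

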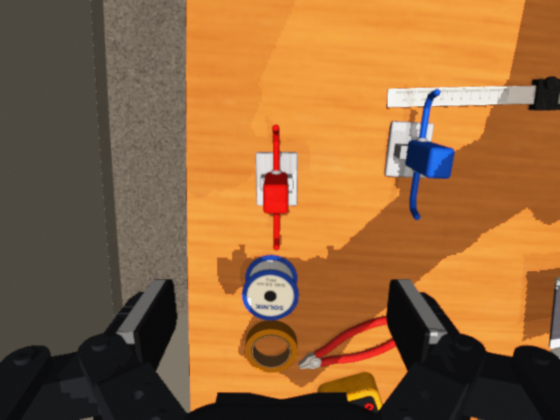

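The hanger's block is at (276,185) and squared up to the tool. The blue hanger, at (425,155), is clear of the fingers. I'll go down and grip.

>>> {"api": "arm_command", "payload": {
  "plan": "0.002 -0.004 0.03 0; 0 0 0.04 0; 0 0 0.04 0; 0 0 0.035 0; 0 0 0.02 0; 0 0 0.0012 0; 0 0 0 0"
}}

```text
clock: 4.72
tcp_pos: [0.4807, -0.271, 0.0588]
orientation: [-0.106, 3.139, 0.0]
contact_force: [-0.1, 1.1, -0.6]
grip_width: 0.0853
gripper_force: 0.0
```

>>> {"api": "arm_command", "payload": {
  "plan": "0 0 0 0; 0 0 0 0; 0 0 0 0; 0 0 0 0; 0 0 0 0; 0 0 0 0",
  "hand": 1,
  "grip_force": 60
}}

```text
clock: 5.48
tcp_pos: [0.48, -0.2717, 0.0584]
orientation: [-0.102, 3.14, -0.0]
contact_force: [-0.5, 1.1, 5.0]
grip_width: 0.0195
gripper_force: 59.2
```

>>> {"api": "arm_command", "payload": {
  "plan": "0 0 -0.02 0; 0 0 -0.03 0; 0 0 -0.03 0; 0 0 -0.03 0; -0.0156 0.0382 0 0; -0.0156 0.0382 0 0; -0.0156 0.0382 0 0; -0.0156 0.0382 0 0; -0.0156 0.0382 0 0; -0.0156 0.0382 0 0; -0.0156 0.0382 0 0; -0.0156 0.0382 0 0; 0 0 0 -9.2; 0 0 0 0; 0 0 0 0"
}}

```text
clock: 7.35
tcp_pos: [0.5842, 0.0405, 0.1678]
orientation: [0.347, -3.122, 0.0]
contact_force: [0.1, -0.6, -1.7]
grip_width: 0.0197
gripper_force: 59.0
```

Run:
```python
from h import *
o=r.get_obs(); print(o['tcp_pos'],R.from_rotvec(o['orientation']).as_matrix().round(4).tolist(),o['grip_width'])
C,p,d=shot('wrist','w4.png'); np.savez('w4.npz',p=p,d=d)
```

```text
[0.58415899 0.04048154 0.1677759 ] [[-0.9756, -0.2197, -0.0007], [-0.2197, 0.9756, -0.0004], [0.0008, -0.0002, -1.0]] 0.01965388078365287
```

View pics/w4.png

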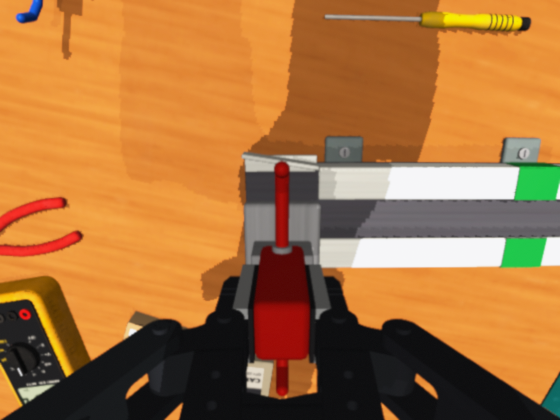

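The hanger is held upright above the apron. The lips start at about column 319, with the slot between rows 200 and 237. I'll check the offset from here.

Run:
```python
from h import *
o=r.get_obs(); C=cam('wrist'); z=np.load('w4.npz'); p=z['p']; h=cv2.cvtColor(p,cv2.COLOR_RGB2HSV); w=((h[...,1]<70)&(h[...,2]>125))|mask(p,'green')
T=R.from_rotvec(o['orientation']).as_matrix()
tool=lambda P:((P-o['tcp_pos'])@T).round(4)
rows=[]
for c in(345,400,450,500,540):
    v=np.nonzero(w[:200+20,c]&(np.arange(220)>158))[0]; v2=np.nonzero(w[220:275,c])[0]+220
    P=onplane(C,[(c,v.max()+.5),(c,v2.min()-.5)],.061); q=tool(P); print(c,v.max(),v2.min(),q[:,:2].tolist(),'mid',q[:,0].mean())
for rw in(182,252):
    u=np.nonzero(w[rw,300:560])[0].min()+300-.5 ; 
    s=np.argmax(np.abs(np.diff(h[rw,305:335,2].astype(int))))+305.5; print(rw,u,s,tool(onplane(C,[(s,rw)],.061)))
g=mask(p,'green'); g[:,:490]=0; v,u=np.nonzero(g); print(u.min(),u.max(),tool(onplane(C,[((u.min()),200),(u.max(),200)],.061)))
```

```text
345 199 238 [[0.012, 0.0426], [-0.0151, 0.044]] mid -0.0015500000000000002
400 199 237 [[0.012, 0.0795], [-0.0144, 0.0821]] mid -0.0011999999999999997
450 199 237 [[0.0121, 0.1135], [-0.0145, 0.1173]] mid -0.0012000000000000005
500 199 237 [[0.0122, 0.1482], [-0.0146, 0.1532]] mid -0.0011999999999999997
540 199 238 [[0.0123, 0.1767], [-0.0155, 0.1828]] mid -0.0015999999999999999
182 318.5 318.5 [[0.0238 0.0245 0.1069]]
252 312.5 319.5 [[-0.026   0.0268  0.1069]]
501 559 [[0.0119 0.149  0.1069]
 [0.012  0.1906 0.1068]]
```

>>> {"api": "arm_command", "payload": {
  "plan": "-0.0013 0 0.03 0; 0 0 0.02 0; 0 0 0.01 0; 0 0 0.0025 0; 0 0 0 0; 0 0 0 0"
}}

```text
clock: 8.15
tcp_pos: [0.5864, 0.0418, 0.1064]
orientation: [-0.353, 3.12, 0.0]
contact_force: [-0.1, 0.0, -0.6]
grip_width: 0.0191
gripper_force: 59.0
```

>>> {"api": "arm_command", "payload": {
  "plan": "0 0.01 0 0; 0 0.01 0 0; 0 0.01 0 0; 0 0.01 0 0; 0 0.01 0 0; 0 0 0 0"
}}

```text
clock: 8.9
tcp_pos: [0.5743, 0.0919, 0.1055]
orientation: [0.357, -3.121, -0.001]
contact_force: [0.2, -0.3, -1.3]
grip_width: 0.0194
gripper_force: 59.0
```

>>> {"api": "arm_command", "payload": {
  "plan": "0 0.012 0 0; 0 0.012 0 0; 0 0.012 0 0; 0 0.012 0 0; 0 0.012 0 0; 0 0.012 0 0; 0 0.012 0 0; 0 0.012 0 0; 0 0.012 0 0; 0 0.012 0 0; 0 0 0 0; 0 0 0 0"
}}

```text
clock: 10.4
tcp_pos: [0.5479, 0.2069, 0.1056]
orientation: [0.353, -3.122, 0.001]
contact_force: [1.0, -0.2, -1.3]
grip_width: 0.0193
gripper_force: 59.0
```

Run:
```python
from h import *
o=r.get_obs(); T=R.from_rotvec(o['orientation']).as_matrix(); print(o['tcp_pos'],o['contact_force'])
C,p,d=shot('wrist','w5.png'); g=mask(p,'green'); n,L,s,c=cv2.connectedComponentsWithStats(g.astype(np.uint8))
for i in range(1,n):
    if s[i,4]<60: continue
    v,u=np.nonzero(L==i); q=(onplane(C,np.c_[u,v],.061)-o['tcp_pos'])@T; print(s[i],q.mean(0).round(4),np.percentile(q[:,1],[1,99]))
```

```text
[0.54785672 0.20694783 0.10557043] [ 1.00215857 -0.20201853 -1.31239212]
[255 179  20  51 958] [ 0.0267 -0.0078  0.0446] [-0.01238694 -0.00336798]
[ 289  179   28   52 1357] [0.0268 0.0103 0.0446] [0.00394866 0.0167339 ]
```

View pics/w5.png

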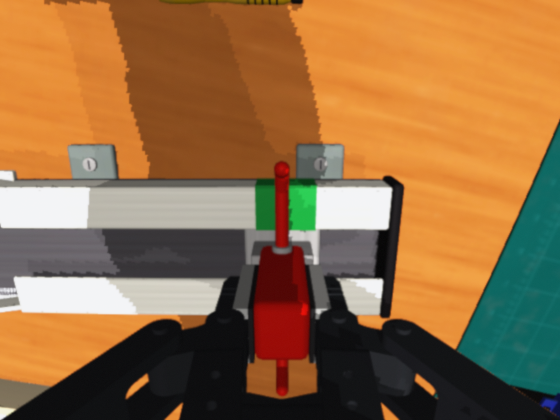

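The band spans columns 255–317 either side of the hanger. Its middle is about 2 mm further on. I'll nudge the hanger forward, set it down, release and lift away.

>>> {"api": "arm_command", "payload": {
  "plan": "0.001 0.002 0.001 0; 0 0 0.001 0; 0 0 0.001 0; 0 0 0 0; 0 0 0 0"
}}

```text
clock: 11.08
tcp_pos: [0.5464, 0.2091, 0.1026]
orientation: [0.354, -3.122, 0.0]
contact_force: [0.6, 0.1, -1.4]
grip_width: 0.0192
gripper_force: 59.1
```

>>> {"api": "arm_command", "payload": {
  "plan": "0 0 0 0; 0 0 0 0; 0 0 0 0; 0 0 0 0; 0 0 0 0; 0 0 0 0",
  "hand": -1
}}

```text
clock: 11.82
tcp_pos: [0.5463, 0.2092, 0.1026]
orientation: [0.354, -3.122, -0.0]
contact_force: [0.2, -0.5, -0.2]
grip_width: 0.085
gripper_force: 0.0
```

>>> {"api": "arm_command", "payload": {
  "plan": "0 0 -0.01 0; 0 0 -0.02 0; 0 0 -0.03 0; 0 0 -0.03 0; 0 0 -0.03 0; 0 0 0 0; 0 0 0 0"
}}

```text
clock: 12.7
tcp_pos: [0.546, 0.2091, 0.2224]
orientation: [0.354, -3.121, 0.0]
contact_force: [-0.4, -1.1, -0.4]
grip_width: 0.0852
gripper_force: 0.0
```

Run:
```python
from h import *
o=r.get_obs(); T=R.from_rotvec(o['orientation']).as_matrix(); print(o['clock'],o['tcp_pos'])
C,p,d=shot('wrist','w6.png')
def st(n,m,z):
    v,u=np.nonzero(m); q=(onplane(C,np.c_[u,v],z)-o['tcp_pos'])@T; print(n,len(u),q.mean(0).round(4),np.percentile(q[:,1],[1,99]).round(4))
st('green',mask(p,'green'),.061)
m=mask(p,'red')&(d>0); v,u=np.nonzero(m); W=bydepth(C,np.c_[u,v],d[m]); t=W[(W[:,2]>.115)&(W[:,2]<.13)]
print(len(t),t.mean(0),((t-o['tcp_pos'])@T).mean(0),np.percentile(W[:,2],99))
```

```text
12.7 [0.5459828  0.20908172 0.22244199]
green 4075 [-0.072   0.1768  0.1614] [-0.0143  0.269 ]
1007 [0.54514379 0.20918386 0.12317395] [0.00076092 0.00028401 0.09926831] 0.12503939148438142
```

View pics/w6.png

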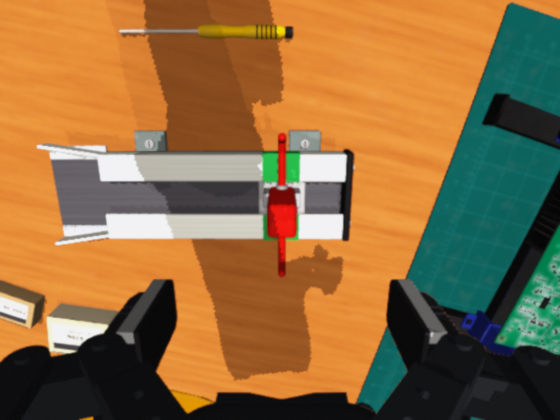

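The hanger stands upright at (282,205), centred on the green band (columns 263–299). Its top is at 0.124 m, which puts the foot on the channel floor, and the gripper is clear of it.

```bash
python3 -c "
from bench import ticket; print(ticket.hand_in())"
```

```text
the job is handed in; nothing more can be done
None
```

The red hanger is standing upright in the rail, centred on the green band to within a few millimetres by the last wrist view, with the gripper clear and the blue hanger untouched; the job is handed in at about 12.8 s, and no verdict was returned.

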